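# Bleed the workshop air line and pull the filter cassette

### The job

First bleed the air line: turn the bleed valve's lever to half open, midway between its two stops, and let go of it. Then squeeze the filter cassette's two side catches together, lift the cassette straight up out of its housing, and finish while still holding it upright by the squeezed catches, with its underside about 5 cm above the housing. Leave the valve so set and the other things on the bench where they lie.

Things in the scene. Friction and masses are not known exactly. Their poses are not given: they have to be found in the camera images.
- housing: open-topped aluminium housing holding the cassette, 100 mm (its x) by 88 mm (its y), 66 mm high, fixed on a grey manifold plate (150 by 360 by 16 mm). Origin: centre of its underside, on the plate's top; z up. The rims of its y sides are lips, inner edges at y = +-28 mm, under which the cassette's catches hook
- cassette_grip (a point): grip point of the filter cassette (loose, about 0.4 kg): midway between its two catches' finger tabs, 86 mm above its underside, 15 mm below its top. Seated, it is 92 mm above the housing's origin, 26 mm above its rim. Axes as the housing's: x along the cassette, y from right catch to left catch
- cassette: the same cassette, origin at the centre of its underside, z up; seated, 6 mm above the housing's origin. Black plastic foot 80 (x) by 52 (y) by 42 mm high, sunk in the housing; on it a narrower white filter block, 28 mm thick (y), with a black top. The catches' hooks lock it down unless both are squeezed
- catch_left (a joint): catch on the cassette's +y side: upright ridged black plate, 28 mm wide (x), from below the rim to 16 mm above the grip point, outer face 27 mm from the cassette's middle plane at rest, 20 mm squeezed. 0 at rest (hooked), grows as pressed inward, 0.007 m fully in; unhooked from 0.0045 m. Spring: 3 N to start, 8 N fully in
- catch_right (a joint): the same, mirrored, on the cassette's -y side; 54 mm over both catches at rest, 40 mm squeezed
- valve_axis (a point): brass bleed valve on the same plate, about 230 mm left or right of the housing: point on the lever's vertical axis, 48 mm above the plate's top, at mid-height of the lever's bar; fixed. Axes parallel to the housing's; the lever points along -x when shut
- lever_grip (a point): middle of the rubber sleeve on the valve's lever, a level bar 12 mm wide, 20 mm high, reaching 92 mm from the axis. The point is 62 mm from the axis, at the bar's mid-height, and turns with it (its x axis points to the valve's axis). Below it the space is free for 38 mm, down to the plate; a disc of 36 mm radius lies 6 mm below the bar round the axis
- bleed_lever (a joint): angle of the valve lever: 0 shut (lever along the valve's -x), grows counter-clockwise seen from above, 1.571 rad full open (along the valve's -y), half open 0.785. It stays where it is left; turning takes about 2 N at the sleeve
- wrench: open-ended steel wrench lying on the bench in front of the plate, a bystander
- tape: roll of grey tape, 100 mm across, 25 mm high, lying beyond the plate, a bystander
- jar: clear jar with a steel cap, 60 mm across, 75 mm high, standing beyond the plate, a bystander
- coupling: small brass coupling, 26 mm across, 32 mm high, standing on the plate between valve and housing, near the plate's front edge, a bystander (a steel gauge, 42 mm high, 44 mm across, stands fixed behind it)
- driver: screwdriver lying on the right of the bench, a bystander
- mug: white mug, 80 mm across, 90 mm high, on the left of the bench, a bystander

How it is judged:
On the way, in this order (a step that is already met when the one before it is completed fails the run):
1. the bleed valve is set half open (within 7 degrees) and let go, the cassette still seated (value of joint bleed_lever between 0.665 and 0.905 rad and contact force between the fingers and bleed_lever_c0 below 0.2 N and contact force between the fingers and bleed_lever_c1 below 0.2 N and velocity of joint bleed_lever between -0.05 and 0.05 rad/s and z of cassette_grip in the frame of housing below 0.1 m), for 0.3 s.
2. both catches are squeezed in while the cassette is still in the housing (value of joint each of catch_left, catch_right above 0.0045 m and z of cassette_grip in the frame of housing below 0.12 m), for 0.1 s.
At the end, for the whole second after the job is handed in: Lever still half open, 45 degrees within 7; cassette still and upright (within 14 degrees) in the fingers, which press both catches in by 4.5 mm or more; its underside 30 to 120 mm above the housing's rim, over it (within 80 mm sideways), touching it nowhere (value of joint bleed_lever between 0.665 and 0.905 rad and z of cassette_grip in the frame of housing between 0.182 and 0.272 m and value of joint each of catch_left, catch_right above 0.0045 m and contact force between the fingers and cassette above 3 N and contact force between cassette and housing below 0.1 N and angle between cassette's own z axis and vertical below 0.25 rad and linear speed of cassette below 0.03 m/s and horizontal distance between cassette_grip and housing below 0.08 m); the arm keeps its last pose, push and grip.
It fails at once if the cassette is lifted before the valve is half open (z of cassette_grip in the frame of housing above 0.107 m and not (value of joint bleed_lever between 0.665 and 0.905 rad)).
It fails at once if a bystander is pushed more than 30 mm (distance of any of wrench, tape, jar, coupling, driver, mug from where it was at the start of the episode above 0.03 m).
It also fails if it takes over 42 s, if anything falls off the work surface, if the arm or the gripper's body presses on something with over 40 N, if the wrist force passes 120 N, or if a joint passes its speed limit or range.

### The arm

A 6-joint arm with a two-finger parallel gripper is mounted at the origin on the work surface. World frame = base frame: x ahead of the robot, y to its left, z up, the work surface at z = 0. Lengths are in m, angles in rad, forces in N, time in s.
With the tool pointing down it reaches from about 0.325 to 0.9 m from the base axis. Payload 6.1 kg.
Tool frame: the origin (TCP) lies at the very end of the fingers, on their centre line; the grasp point (between the pads) lies 19 mm behind it (manip.tcp_to_grasp is the distance from the TCP to the grasp point, in m); z points along the fingers, y is the line along which they close (so a half turn about z gives the same grasp; the last joint's range is limited). The gripper opens to 87 mm and grips with 3 to 60 N. Pads are 19 mm wide; open, the fingers measure 117 mm over their backs; the gripper's body (75 mm by 190 mm) begins 51 mm behind the grasp point.
Start: joints at [1.119, 0.22, 1.526, -0, 1.395, -0.126], TCP at [0.2, 0.592, 0.223] pointing down, gripper open.
Joint ranges: [-2.98, 2.98], [-0.91, 2.08], [0.09, 2.57], [-1.24, 4.39], [0.2, 2.65], [-2.68, 2.68]. Speed limits (rad/s): [2.57, 2.57, 3.01, 3.14, 3.14, 3.14].

### API

Orientations are given as a 3x3 rotation matrix whose columns are the frame's x, y, z axes.
In Python, from plant import manip gives the robot as it stands.
- The arm moves only by the tool move_arm, never from a script. Its argument "deltas" is a list that holds one entry, the list of rows, each a list of 6 numbers: the shift along the tool's x, y, z in cm, then the turn, a rotation vector about the tool's x, y, z in units of 6 degrees (1.0 is 6 degrees). In form: [[[x, y, z, ax, ay, az], ...]]. A call has exactly 8 rows; each row shifts and turns the commanded pose from where the row before left it, along the tool's axes as they then stand; what a row does not reach is not made up. A row lasts 1/12 s, in which the tool goes at most 41.7 mm and 7.16 degrees, less where a joint would pass 70% of its speed; a pose out of reach is approached as far as the arm can. A call is refused whole if a number of a shift passes 4.17 or a number of a turn 1, either way. A call with a gripper value outside its range is refused whole. "grip" is the closure, from -1 (fully open) to 1 (shut), set as the call begins (left out, the last holds). The fingers move at their own pace and stop on an object; the grip force is fixed at half the most. Time passes only in rows, so rows that do not move let the fingers close, or fill a call up. It gives the time, the measured TCP pose, the force, the opening and the grip force at its end, in the units of the state.
- manip.sense(): the state, without advancing time (a new reading comes with each control period).
- manip.capture(name): name is "scene" or "side" or "wrist"; returns a dict with "pixels" (480x640x3 uint8, blue, green, red), "mtx" (3x3 intrinsics, pixels), "R" (3x3) and "t" (3): a world point X has camera coordinates R X + t. Camera axes: x right, y down, z forward; pixel columns grow to the right and rows downward; lengths in m; the calibration is good to about 2 mm. A picture is of the moment at which its call begins. There is no depth.
- manip.sign_off(): hands the job in; it is judged then, once.
Trained networks look in a picture, given as the dict that the camera call returned (one of the last four; its "shot" number tells which), for a name from the list of things; names that differ only in an ending like _2 or _b are one class to them, and where a whole thing is asked for, a point or a joint stands for the part that bears it (a point fixed in the world has none). Each returns a list of dicts, best first, with "confidence" (0 to 1); they miss things now and then, are a little off and sometimes report something else, mostly with a low value. They report only what shows in the picture. A call takes as long as a camera call.
- manip.search_frame(picture, name): "rect" ([left, top, right, bottom] in pixels, round what is visible of it).
- manip.outline_of(picture, name): "pixels" (480x640 bool, what is visible of it) and "rect" ([left, top, right, bottom] in pixels, round what is visible of it).
The state is a dict: "time": time; "joint_positions": joint angles; "qd": joint speeds; "tau": joint torques, N m; "ee_pos": TCP position; "orientation": TCP orientation; "wrist_force": force on the tool from outside, world axes, zero at the start; "wrist_torque": the same for the moment, N m; "gripper_width": opening from 0.0 (shut) to 1.0 (fully open); "finger_force": force on a finger pad.
Only numpy, scipy, OpenCV 4.12 (cv2) and the standard library are available. Lean on these libraries where they do the work, as an engineer would, in place of code of your own. Each camera call takes 0.05 s, during which the arm holds its last target. There are 200 camera calls.

## Working session

There is one attempt and no reset: what is moved stays moved. The work goes in short steps, Python scripts to look and compute and a tool call to move; the robot and the scene stay as the last step left them, time stands still between calls to the robot, and variables do not carry over. Pictures are saved under pics/ and viewed, at most 10 in all, crops included, and the job is handed in when it is done.

Besides the shell and the picture viewer there is one more tool, called in YAML: its name, and indented under it one key for each argument. move_arm: Moves the arm, as the interface text tells. Its arguments: {"type":"object","properties":{"deltas":{"type":"array","items":{"type":"array","items":{"type":"array","items":{"type":"number"}}}},"grip":{"type":"number"}},"required":["deltas"]}

```bash
mkdir -p pics; ls
cat > h.py <<'E'
import numpy as np, cv2
from plant import manip
def ray(p,uv):
    d=np.linalg.inv(p["mtx"])@np.array([uv[0],uv[1],1.0]); R=np.array(p["R"]); 
    return -R.T@np.array(p["t"]), R.T@d
def at_z(p,uv,z):
    c,d=ray(p,uv); return c+d*(z-c[2])/d[2]
def proj(p,X):
    x=p["mtx"]@(np.array(p["R"])@np.array(X)+p["t"]); return x[:2]/x[2]
E
python3 - <<'E'
from h import *
s=manip.sense(); print(s["time"],s["ee_pos"],np.round(s["orientation"],3),s["gripper_width"])
ps={}
for n in ["scene","side"]:
    p=manip.capture(n); cv2.imwrite(f"pics/{n}0.png",p["pixels"]); ps[n]=p
    print(n,"cam",np.round(ray(p,(320,240))[0],3))
    for k in ["housing","cassette","catch_left","catch_right","lever_grip","coupling","mug","wrench"]:
        r=manip.search_frame(p,k); print(k,[(np.round(a["rect"]).astype(int).tolist(),round(a["confidence"],2)) for a in r[:2]])
E
```

```text
pics
0.0 [0.19979263 0.59154823 0.22143166] [[-0.947  0.32  -0.001]
 [ 0.32   0.947 -0.002]
 [ 0.    -0.002 -1.   ]] 1.0021305277224881
scene cam [ 1.551 -0.12   1.077]
housing [([303, 242, 338, 285], 0.82)]
cassette [([308, 232, 334, 267], 0.62)]
catch_left [([327, 242, 329, 256], 0.46)]
catch_right []
lever_grip [([234, 229, 246, 262], 0.61)]
coupling [([302, 242, 338, 286], 0.37)]
mug [([428, 192, 460, 229], 0.68), ([311, 235, 334, 266], 0.63)]
wrench [([263, 232, 313, 244], 0.67)]
side cam [ 0.309 -0.782  0.765]
housing [([302, 225, 348, 266], 0.97), ([201, 156, 237, 194], 0.23)]
cassette [([373, 301, 419, 340], 0.68), ([304, 211, 335, 243], 0.66)]
catch_left [([315, 214, 324, 218], 0.47)]
catch_right [([316, 223, 326, 240], 0.66), ([304, 213, 338, 243], 0.5)]
lever_grip [([289, 306, 336, 319], 0.73)]
coupling [([295, 272, 306, 290], 0.66)]
mug [([203, 157, 236, 194], 0.8), ([302, 212, 337, 242], 0.58)]
wrench [([254, 269, 283, 327], 0.59), ([373, 298, 417, 340], 0.39)]
```

Run:
```python
import cv2,numpy as np
a=cv2.imread("pics/scene0.png")[170:320,200:400]; b=cv2.imread("pics/side0.png")[190:350,240:440]
cv2.imwrite("pics/a0.png",cv2.resize(a,None,fx=4,fy=4,interpolation=cv2.INTER_CUBIC)[:600])
cv2.imwrite("pics/b0.png",cv2.resize(b,None,fx=3.75,fy=3.75,interpolation=cv2.INTER_CUBIC))
```

```text
(no output)
```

View pics/a0.png

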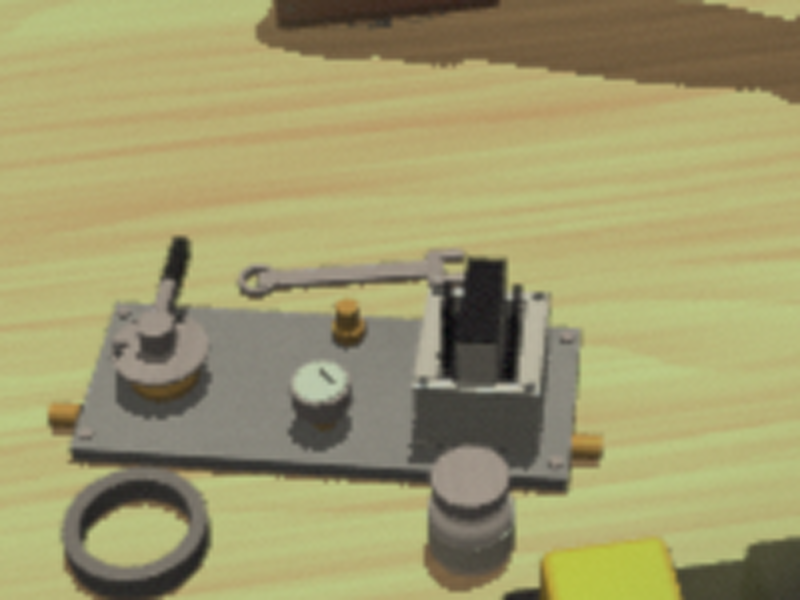

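View pics/b0.png

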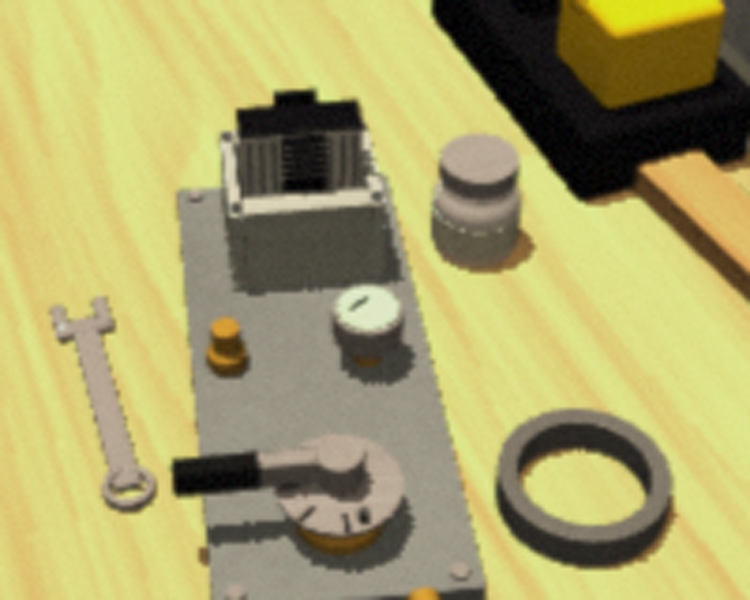

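Run:
```python
from h import *
p=manip.capture("scene"); q=manip.capture("side")
A=lambda u,v:(200+u/4,170+v/4); B=lambda u,v:(240+u/3.75,190+v/3.75)
f=lambda x:np.round(x,3).tolist()
print("plate",[f(at_z(p,A(*c),.016)) for c in [(117,303),(581,330),(568,478),(77,450)]])
print("rim A",[f(at_z(p,A(*c),.082)) for c in [(432,288),(549,293),(545,388),(413,383)]])
print("rim B",[f(at_z(q,B(*c),.082)) for c in [(222,133),(383,193),(232,212)]])
print("lever tipA",f(at_z(p,A(180,240),.07)),"axisA",f(at_z(p,A(156,328),.080)))
print("lever tipB",f(at_z(q,B(173,474),.064)),"axisB",f(at_z(q,B(343,452),.080)))
w=manip.capture("wrist"); print("wrist cam",f(ray(w,(320,240))[0]),f(w["mtx"]),f(np.array(w["R"])))
for i in range(2):
  for k,pp in (("s",p),("d",q)):
    pass
```

```text
plate [[0.447, -0.253, 0.016], [0.537, 0.095, 0.016], [0.678, 0.058, 0.016], [0.593, -0.284, 0.016]]
rim A [[0.539, -0.017, 0.082], [0.559, 0.066, 0.082], [0.651, 0.047, 0.082], [0.63, -0.043, 0.082]]
rim B [[0.563, 0.062, 0.082], [0.639, -0.036, 0.082], [0.543, -0.018, 0.082]]
lever tipA [0.443, -0.197, 0.07] axisA [0.544, -0.218, 0.08]
lever tipB [0.447, -0.194, 0.064] axisB [0.535, -0.226, 0.08]
wrist cam [0.125, 0.617, 0.385] [[405.954, 0.0, 314.868], [0.0, 405.954, 235.615], [0.0, 0.0, 1.0]] [[0.32, 0.947, -0.0], [0.907, -0.307, 0.288], [0.273, -0.092, -0.958]]
```

move_arm:
  deltas:
    - [[-2.16,-2.77,0.1,0,0,0],[-2.16,-2.77,0.1,0,0,0],[-2.16,-2.77,0.1,0,0,0],[-2.16,-2.77,0.1,0,0,0],[-2.16,-2.77,0.1,0,0,0],[-2.16,-2.77,0.1,0,0,0],[-2.16,-2.77,0.1,0,0,0],[-2.16,-2.77,0.1,0,0,0]]
  grip: -0.2

```text
time: 1.72
ee_pos: [0.293, 0.3254, 0.2146]
orientation: [[-0.948, 0.32, 0.001], [0.32, 0.948, 0.0], [-0.0, 0.0, -1.0]]
wrist_force: [0.9, 0.2, 0.2]
gripper_width: 0.609
finger_force: 0.0
```

move_arm:
  deltas:
    - [[-2.16,-2.77,0.1,0,0,0],[-2.16,-2.77,0.1,0,0,0],[-2.16,-2.77,0.1,0,0,0],[-2.16,-2.77,0.1,0,0,0],[-2.16,-2.77,0.1,0,0,0],[-2.16,-2.77,0.1,0,0,0],[-2.16,-2.77,0.1,0,0,0],[-2.16,-2.77,0.1,0,0,0]]

```text
time: 2.38
ee_pos: [0.386, 0.0599, 0.2069]
orientation: [[-0.947, 0.32, 0.001], [0.32, 0.947, 0.0], [-0.001, 0.0, -1.0]]
wrist_force: [0.6, -0.7, -0.2]
gripper_width: 0.603
finger_force: 0.0
```

move_arm:
  deltas:
    - [[-2.16,-2.77,0.1,0,0,0],[-2.16,-2.77,0.1,0,0,0],[-2.16,-2.77,0.1,0,0,0],[-2.16,-2.77,0.1,0,0,0],[-2.16,-2.77,0.1,0,0,0],[-2.16,-2.77,0.1,0,0,0],[-2.16,-2.77,0.1,0,0,-0.75],[0,0,0,0,0,0]]

```text
time: 3.05
ee_pos: [0.468, -0.1758, 0.1995]
orientation: [[-0.97, 0.245, 0.001], [0.245, 0.97, -0.003], [-0.002, -0.002, -1.0]]
wrist_force: [-0.8, -0.1, 0.5]
gripper_width: 0.6
finger_force: 0.0
```

Run:
```python
from h import *
w=manip.capture("wrist"); cv2.imwrite("pics/w1.png",w["pixels"])
f=lambda x:np.round(x,3).tolist()
for k in ["lever_grip","housing","cassette","coupling"]:
    for r in manip.search_frame(w,k)[:2]: print(k,f(r["rect"]),round(r["confidence"],2))
for n,X in dict(grip=(.478,-.204,.074),axis=(.538,-.219,.074),tip=(.449,-.196,.074)).items(): print(n,f(proj(w,X)))
```

```text
lever_grip [263.1, 195.7, 301.5, 334.0] 0.77
housing [497.4, 238.9, 640.0, 296.0] 0.97
housing [561.7, 281.1, 638.6, 331.1] 0.25
cassette [564.9, 280.1, 635.0, 331.1] 0.88
cassette [418.8, 219.4, 457.4, 255.0] 0.17
coupling [419.9, 219.4, 456.7, 254.9] 0.6
grip [282.887, 246.368]
axis [284.871, 320.529]
tip [282.836, 207.052]
```

View pics/w1.png

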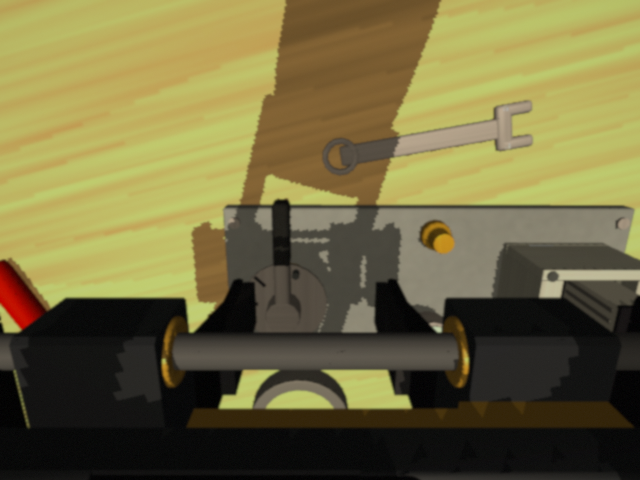

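Run:
```python
from h import *
w=manip.capture("wrist"); f=lambda x:np.round(x,4).tolist()
print("tip",f(at_z(w,(281.5,200),.074)),"sleeve end",f(at_z(w,(282.5,266),.074)),"axis",f(at_z(w,(284,313),.080)))
print("plate corners",f(at_z(w,(226,206),.016)),f(at_z(w,(630,206),.016)))
print("rim corner",f(at_z(w,(546,271),.082)), "disc edges",f(at_z(w,(247,300),.048)),f(at_z(w,(327,300),.048)))
m=manip.outline_of(w,"lever_grip")[0]["pixels"]; v,u=np.nonzero(m); print(v.min(),v.max())
for r in range(v.min()+2,v.max(),15): print(r,u[v==r].min(),u[v==r].max())
s=manip.sense(); print(f(s["ee_pos"]),f(s["joint_positions"]))
```

```text
tip [0.4421, -0.1888, 0.074] sleeve end [0.4914, -0.2017, 0.074] axis [0.5268, -0.2099, 0.08]
plate corners [0.4458, -0.2448, 0.016] [0.5321, 0.0967, 0.016]
rim corner [0.5402, -0.0122, 0.082] disc edges [0.5229, -0.2438, 0.048] [0.5395, -0.1779, 0.048]
203 332
205 266 279
220 263 281
235 265 281
250 264 282
265 265 281
280 266 281
295 267 283
310 260 291
325 259 290
[0.4667, -0.1694, 0.1997] [-0.5072, -0.0732, 1.8804, 0.0001, 1.3342, -1.8319]
```

Run:
```python
from h import *
w=manip.capture("wrist"); cv2.imwrite("pics/w2.png",w["pixels"]); f=lambda x:np.round(x,4).tolist()
m=manip.outline_of(w,"lever_grip")[0]["pixels"]; v,u=np.nonzero(m)
a,b=np.polyfit(v[(v<280)],u[v<280],1); L=lambda r:(a*r+b,r)
g=w["pixels"].max(2); print([int(g[r,int(L(r)[0])]) for r in range(190,300,4)])
for r in (210,240,255): print(r,L(r),g[r,255:292].tolist())
print("top",v.min(),f(at_z(w,L(v.min()),.074)),f(at_z(w,L(265),.074)))
s=manip.sense(); print(f(s["ee_pos"]))
cv2.imwrite("pics/w2c.png",cv2.resize(w["pixels"][190:345,200:400],None,fx=3.8,fy=3.8,interpolation=cv2.INTER_CUBIC))
```

```text
[194, 195, 194, 132, 13, 29, 34, 33, 33, 32, 33, 33, 17, 17, 23, 25, 16, 16, 16, 18, 77, 85, 84, 85, 84, 83, 85, 83]
210 (np.float64(272.2659418033301), 210) [52, 62, 69, 71, 71, 71, 68, 60, 46, 33, 30, 30, 33, 33, 32, 31, 31, 29, 30, 31, 30, 28, 27, 21, 20, 15, 21, 40, 55, 66, 69, 71, 70, 70, 71, 70, 69]
240 (np.float64(272.82821891721125), 240) [75, 74, 74, 74, 74, 74, 73, 71, 60, 42, 25, 15, 16, 15, 17, 16, 17, 15, 16, 15, 15, 15, 15, 15, 14, 16, 34, 71, 106, 128, 138, 141, 136, 130, 128, 128, 131]
255 (np.float64(273.10935747415186), 255) [74, 74, 74, 74, 74, 74, 74, 73, 67, 53, 34, 19, 17, 16, 15, 16, 15, 16, 14, 16, 17, 17, 13, 14, 11, 12, 15, 36, 57, 68, 72, 73, 73, 72, 74, 73, 73]
top 203 [0.4429, -0.196, 0.074] [0.4893, -0.2083, 0.074]
[0.4668, -0.1696, 0.1998]
```

View pics/w2c.png

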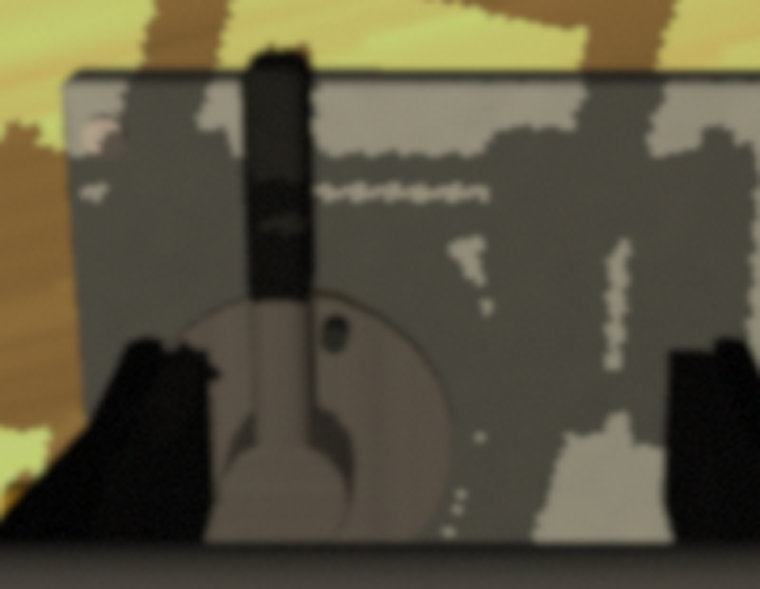

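move_arm:
  deltas:
    - [[0,0,0.2,0,0,1],[0,0,0.2,0,0,1],[0,0,0.2,0,0,1],[0,0,0.2,0,0,1],[0,0,0.2,0,0,1],[0,0,0.2,0,0,1],[0,0,0.2,0,0,1],[0,0,0.2,0,0,1]]

```text
time: 4.17
ee_pos: [0.4668, -0.1699, 0.1837]
orientation: [[-0.463, 0.886, 0.0], [0.886, 0.463, -0.0], [-0.0, 0.0, -1.0]]
wrist_force: [0.6, -0.3, 0.7]
gripper_width: 0.598
finger_force: 0.0
```

move_arm:
  deltas:
    - [[0,0,0.2,0,0,1],[0,0,0.2,0,0,1],[0,0,0.2,0,0,1],[0,0,0.2,0,0,1],[0,0,0.2,0,0,1],[0,0,0.2,0,0,1],[0,0,0.2,0,0,1],[0,0,0.2,0,0,1]]

```text
time: 4.83
ee_pos: [0.4668, -0.1699, 0.1677]
orientation: [[0.349, 0.937, 0.0], [0.937, -0.349, -0.0], [-0.0, 0.0, -1.0]]
wrist_force: [1.0, -0.4, 0.3]
gripper_width: 0.604
finger_force: 0.0
```

move_arm:
  deltas:
    - [[0,0,0.2,0,0,1],[0,0,0.2,0,0,1],[0,0,0.2,0,0,1],[0,0,0.2,0,0,1],[0,0,0.2,0,0,1],[0,0,0.2,0,0,1],[0,0,0.2,0,0,1],[0,0,0.2,0,0,1]]

```text
time: 5.5
ee_pos: [0.4669, -0.1699, 0.1517]
orientation: [[0.93, 0.368, 0.0], [0.368, -0.93, -0.0], [0.0, 0.0, -1.0]]
wrist_force: [-0.5, 0.0, -0.6]
gripper_width: 0.602
finger_force: 0.0
```

move_arm:
  deltas:
    - [[0,0,0.2,0,0,1],[0,0,0.2,0,0,1],[0,0,0.2,0,0,1],[0,0,0.2,0,0,1],[0,0,0.2,0,0,1],[0,0,0.2,0,0,1],[0.85,1.58,0,0,0,0],[0.85,1.58,0,0,0,0]]

```text
time: 6.17
ee_pos: [0.4756, -0.2044, 0.1396]
orientation: [[0.97, -0.243, 0.0], [-0.243, -0.97, 0.0], [0.0, -0.0, -1.0]]
wrist_force: [0.1, 0.1, 0.2]
gripper_width: 0.596
finger_force: 0.0
```

move_arm:
  deltas:
    - [[0,0,1.8,0,0,0],[0,0,1.8,0,0,0],[0,0,1.8,0,0,0],[0,0,1.8,0,0,0],[0,0,1.1,0,0,0],[0,0,1,0,0,0],[0,0,0,0,0,0],[0,0,0,0,0,0]]

```text
time: 6.83
ee_pos: [0.4755, -0.205, 0.0466]
orientation: [[0.97, -0.244, -0.0], [-0.244, -0.97, 0.0], [-0.0, -0.0, -1.0]]
wrist_force: [0.1, 0.1, 1.1]
gripper_width: 0.604
finger_force: 0.0
```

Now close and check.

move_arm:
  deltas:
    - [[0,0,0,0,0,0],[0,0,0,0,0,0],[0,0,0,0,0,0],[0,0,0,0,0,0],[0,0,0,0,0,0],[0,0,0,0,0,0],[0,0,0,0,0,0],[0,0,0,0,0,0]]
  grip: 1

```text
time: 7.5
ee_pos: [0.4756, -0.2052, 0.0466]
orientation: [[0.97, -0.245, 0.0], [-0.245, -0.97, 0.0], [-0.0, -0.0, -1.0]]
wrist_force: [0.4, 1.3, 1.1]
gripper_width: 0.133
finger_force: 30.0
```

move_arm:
  deltas:
    - [[0.03,0.608,0,0,0,-0.9375],[0.03,0.608,0,0,0,-0.9375],[0.03,0.608,0,0,0,-0.9375],[0.03,0.608,0,0,0,-0.9375],[0.03,0.608,0,0,0,-0.9375],[0.03,0.608,0,0,0,-0.9375],[0.03,0.608,0,0,0,-0.9375],[0.03,0.608,0,0,0,-0.9375]]

```text
time: 8.17
ee_pos: [0.4828, -0.2514, 0.0466]
orientation: [[0.856, 0.517, 0.0], [0.517, -0.856, 0.002], [0.001, -0.001, -1.0]]
wrist_force: [1.3, 6.4, 2.8]
gripper_width: 0.136
finger_force: 30.0
```

move_arm:
  deltas:
    - [[0,0,0,0,0,0],[0,0,0,0,0,0],[0,0,0,0,0,0],[0,0,0,0,0,0],[0,0,0,0,0,0],[0,0,0,0,0,0],[0,0,0,0,0,0],[0,0,0,0,0,0]]
  grip: -0.2

```text
time: 8.83
ee_pos: [0.4824, -0.2522, 0.0466]
orientation: [[0.859, 0.512, -0.0], [0.512, -0.859, -0.0], [-0.0, 0.0, -1.0]]
wrist_force: [0.3, -0.3, 0.4]
gripper_width: 0.579
finger_force: 0.0
```

move_arm:
  deltas:
    - [[0,0,-1.5,0,0,0],[0,0,-2.5,0,0,0],[0,0,-3,0,0,0],[0,0,-3,0,0,0],[0,0,-3,0,0,0],[0,0,-2.5,0,0,0],[0,0,0,0,0,0],[0,0,0,0,0,0]]
  grip: -1

```text
time: 9.5
ee_pos: [0.4835, -0.253, 0.2036]
orientation: [[0.859, 0.512, 0.004], [0.512, -0.859, -0.003], [0.002, 0.004, -1.0]]
wrist_force: [-0.2, 1.2, -0.5]
gripper_width: 0.989
finger_force: 0.0
```

Run:
```python
from h import *
f=lambda x:np.round(x,4).tolist()
s=manip.sense(); print(s["time"],f(s["ee_pos"]))
w=manip.capture("wrist"); cv2.imwrite("pics/w3.png",w["pixels"])
ax=np.array([.5355,-.2205]); hy=np.array([.2487,.9686])
for k in ["lever_grip","housing","cassette","coupling"]:
    for r in manip.search_frame(w,k)[:1]: print(k,f(r["rect"]),round(r["confidence"],2))
print("axis px",proj(w,[*ax,.074]))
for r in manip.outline_of(w,"lever_grip")[:1]:
    v,u=np.nonzero(r["pixels"]); vx,vy,x0,y0=cv2.fitLine(np.column_stack([u,v]).astype(np.float32),cv2.DIST_HUBER,0,.01,.01).ravel()
    a=at_z(w,(x0,y0),.074); b=at_z(w,(x0+20*vx,y0+20*vy),.074); d=b-a; print("lever dir deg",np.degrees(np.arctan2(d[1],d[0])),f(a))
```

```text
9.5 [0.4835, -0.253, 0.2036]
lever_grip [288.9, 119.6, 327.1, 264.2] 0.74
housing [289.8, 118.6, 332.1, 261.7] 0.65
coupling [119.1, 46.4, 165.7, 83.5] 0.58
axis px [311.12886464 140.3488991 ]
lever dir deg -147.73445127579626 [0.5062, -0.2384, 0.074]
```

View pics/w3.png

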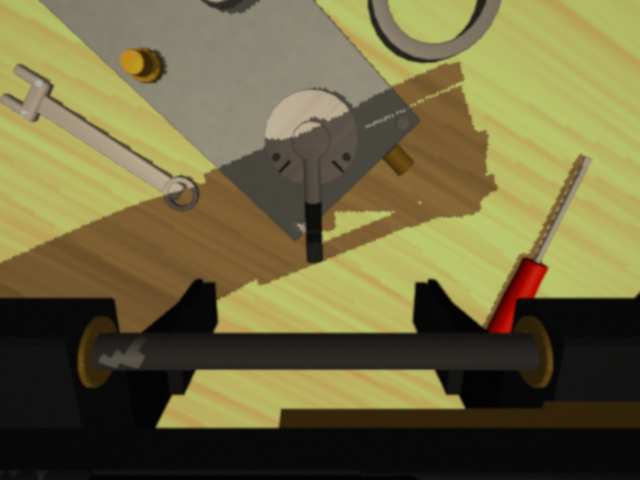

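move_arm:
  deltas:
    - [[0,0,0,0,0,0.9375],[0,0,0,0,0,0.9375],[0,0,0,0,0,0.9375],[0,0,0,0,0,0.9375],[0,0,0,0,0,0.9375],[0,0,0,0,0,0.9375],[0,0,0,0,0,0.9375],[0,0,0,0,0,0.9375]]

```text
time: 10.47
ee_pos: [0.482, -0.252, 0.2005]
orientation: [[0.968, -0.249, -0.001], [-0.249, -0.968, 0.001], [-0.002, -0.001, -1.0]]
wrist_force: [0.6, 0.5, 0.4]
gripper_width: 1.002
finger_force: 0.0
```

move_arm:
  deltas:
    - [[0.54,-3.53,0,0,0,0],[0.54,-3.53,0,0,0,0],[0.54,-3.53,0,0,0,0],[0.54,-3.53,0,0,0,0],[0.54,-3.53,0,0,0,0],[0.54,-3.53,0,0,0,0],[0.54,-3.53,0,0,0,0],[0.54,-3.53,0,0,0,0]]

```text
time: 11.13
ee_pos: [0.5934, 0.0128, 0.2005]
orientation: [[0.97, -0.245, -0.002], [-0.245, -0.97, 0.0], [-0.001, 0.0, -1.0]]
wrist_force: [0.1, -0.1, -0.8]
gripper_width: 1.002
finger_force: 0.0
```

Run:
```python
from h import *
f=lambda x:np.round(x,4).tolist()
manip.capture("scene");manip.capture("scene");manip.capture("scene")
w=manip.capture("wrist"); np.savez("w4.npz",mtx=w["mtx"],R=w["R"],t=w["t"]); cv2.imwrite("pics/w4.png",w["pixels"])
s=manip.sense(); print(s["time"],f(s["ee_pos"]),f(s["orientation"]))
for k in ["housing","cassette","catch_left","catch_right"]:
    for r in manip.search_frame(w,k)[:2]: print(k,f(r["rect"]),round(r["confidence"],2))
h=np.array([.597,.013]);hx=np.array([.969,-.2456]);hy=np.array([.2456,.969])
for a in(-.05,.05):
  for b in (-.044,.044): print(f(proj(w,[*(h+a*hx+b*hy),.082])))
```

```text
11.3333 [0.593, 0.0119, 0.2004] [[0.9702, -0.2424, -0.002], [-0.2424, -0.9702, -0.0002], [-0.0019, 0.0007, -1.0]]
housing [254.7, 142.0, 384.7, 287.1] 0.65
cassette [272.5, 160.6, 361.3, 294.0] 0.88
cassette [274.0, 0.0, 355.0, 96.4] 0.51
catch_left [272.3, 196.6, 288.8, 259.3] 0.74
catch_right [346.6, 196.7, 365.5, 259.8] 0.67
[371.5587, 288.5179]
[254.6515, 288.015]
[378.1681, 153.6078]
[249.0657, 152.9866]
```

View pics/w4.png

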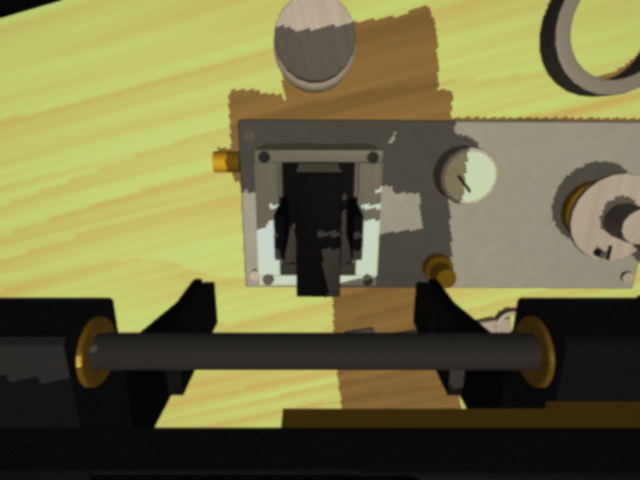

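Run:
```python
from h import *
f=lambda x:np.round(x,4).tolist()
w=dict(np.load("w4.npz")); hx=np.array([.9702,-.2424]);hy=np.array([.2424,.9702])
T=np.array([.593,.0119])
def loc(uv,z): d=at_z(w,uv,z)[:2]-T; return f([d@hx,d@hy])
for n,uv,z in [("rimTL",(255,149),.082),("rimTR",(384,150),.082),("rimBL",(258,286),.082),("rimBR",(376,286),.082),("catL",(273,197),.124),("catR",(364.5,197),.124),("catL",(273,230),.124),("catR",(364.5,230),.124),("topL",(297,295),.123),("topR",(340,295),.123)]: print(n,loc(uv,z))
g=cv2.imread("pics/w4.png"); cv2.imwrite("pics/w4c.png",cv2.resize(g[135:305,235:400],None,fx=3.5,fy=3.5,interpolation=cv2.INTER_CUBIC))
```

```text
rimTL [0.0564, 0.0417]
rimTR [0.0559, -0.046]
rimBL [-0.0446, 0.0436]
rimBR [-0.0445, -0.045]
catL [0.0318, 0.026]
catR [0.0318, -0.0287]
catL [0.0112, 0.0266]
catR [0.0113, -0.0294]
topL [-0.0327, 0.0125]
topR [-0.0327, -0.0153]
```

View pics/w4c.png

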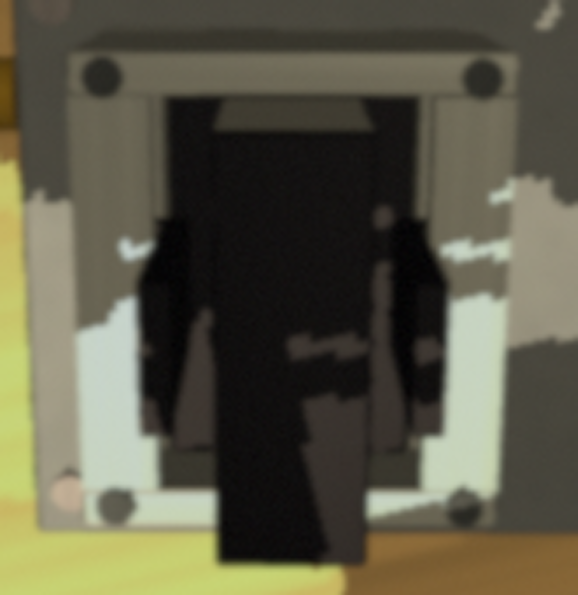

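move_arm:
  deltas:
    - [[0.3,0.07,1.0,0,0,0],[0.3,0.07,2.0,0,0,0],[0,0,2.4,0,0,0],[0,0,2.4,0,0,0],[0,0,1.5,0,0,0],[0,0,1.0,0,0,0],[0,0,0.64,0,0,0],[0,0,0,0,0,0]]

```text
time: 12.2
ee_pos: [0.598, 0.0077, 0.0906]
orientation: [[0.969, -0.246, -0.002], [-0.246, -0.969, 0.0], [-0.002, 0.0, -1.0]]
wrist_force: [0.3, 0.1, 0.9]
gripper_width: 1.0
finger_force: 0.0
```

move_arm:
  deltas:
    - [[0,0,0,0,0,0],[0,0,0,0,0,0],[0,0,0,0,0,0],[0,0,0,0,0,0],[0,0,0,0,0,0],[0,0,0,0,0,0],[0,0,0,0,0,0],[0,0,0,0,0,0]]
  grip: 1

```text
time: 12.87
ee_pos: [0.5993, 0.0084, 0.0927]
orientation: [[0.97, -0.245, 0.001], [-0.245, -0.97, 0.0], [0.001, -0.0, -1.0]]
wrist_force: [0.0, 2.1, 3.0]
gripper_width: 0.477
finger_force: 7.1
```

move_arm:
  deltas:
    - [[0,0,0,0,0,0],[0,0,0,0,0,0],[0,0,0,0,0,0],[0,0,0,0,0,0],[0,0,0,0,0,0],[0,0,0,0,0,0],[0,0,0,0,0,0],[0,0,0,0,0,0]]

```text
time: 13.53
ee_pos: [0.5995, 0.0085, 0.0929]
orientation: [[0.97, -0.245, 0.001], [-0.245, -0.97, 0.0], [0.001, -0.001, -1.0]]
wrist_force: [1.0, 3.0, 5.4]
gripper_width: 0.435
finger_force: 30.0
```

move_arm:
  deltas:
    - [[0,0,-0.4,0,0,0],[0,0,-0.6,0,0,0],[0,0,-0.8,0,0,0],[0,0,-0.8,0,0,0],[0,0,-0.8,0,0,0],[0,0,-0.8,0,0,0],[0,0,-0.8,0,0,0],[0,0,-0.8,0,0,0]]

```text
time: 14.2
ee_pos: [0.5988, 0.0081, 0.1512]
orientation: [[0.97, -0.245, 0.0], [-0.245, -0.97, -0.0], [0.0, 0.0, -1.0]]
wrist_force: [-0.6, 0.4, -3.8]
gripper_width: 0.435
finger_force: 30.0
```

Force −3.8 N matches the cassette's weight, so it is coming out freely. I'll lift the rest.

move_arm:
  deltas:
    - [[0,0,-1.0,0,0,0],[0,0,-1.0,0,0,0],[0,0,-1.0,0,0,0],[0,0,-1.0,0,0,0],[0,0,-0.9,0,0,0],[0,0,-0.5,0,0,0],[0,0,-0.3,0,0,0],[0,0,0,0,0,0]]

```text
time: 14.87
ee_pos: [0.5993, 0.0081, 0.208]
orientation: [[0.97, -0.245, 0.001], [-0.245, -0.97, -0.0], [0.001, -0.0, -1.0]]
wrist_force: [0.4, -1.1, -4.2]
gripper_width: 0.434
finger_force: 30.0
```

move_arm:
  deltas:
    - [[0,0,0,0,0,0],[0,0,0,0,0,0],[0,0,0,0,0,0],[0,0,0,0,0,0],[0,0,0,0,0,0],[0,0,0,0,0,0],[0,0,0,0,0,0],[0,0,0,0,0,0]]

```text
time: 15.53
ee_pos: [0.5989, 0.0082, 0.2071]
orientation: [[0.97, -0.245, -0.0], [-0.245, -0.97, 0.0], [-0.0, -0.0, -1.0]]
wrist_force: [0.1, -0.1, -5.2]
gripper_width: 0.433
finger_force: 30.0
```

Run:
```python
from h import *
q=manip.capture("side"); cv2.imwrite("pics/s5.png",cv2.resize(q["pixels"][150:350,220:440],None,fx=3,fy=3,interpolation=cv2.INTER_CUBIC)); s=manip.sense(); print(s["ee_pos"],s["gripper_width"],s["finger_force"],s["wrist_force"])
for X in ([.6,.009,.257-.0],[.6,.009,.132],[.6,.009,.082]): print(X,(proj(q,X)-[220,150])*3)
```

```text
[0.59892872 0.00815805 0.20714656] 0.4389217536189981 29.999028526071925 [ 0.8377271  -0.27582403 -4.86948365]
[0.6, 0.009, 0.257] [298.22664285  67.66655721]
[0.6, 0.009, 0.132] [300.39033072 204.03346821]
[0.6, 0.009, 0.082] [301.16770382 253.02758161]
```

View pics/s5.png

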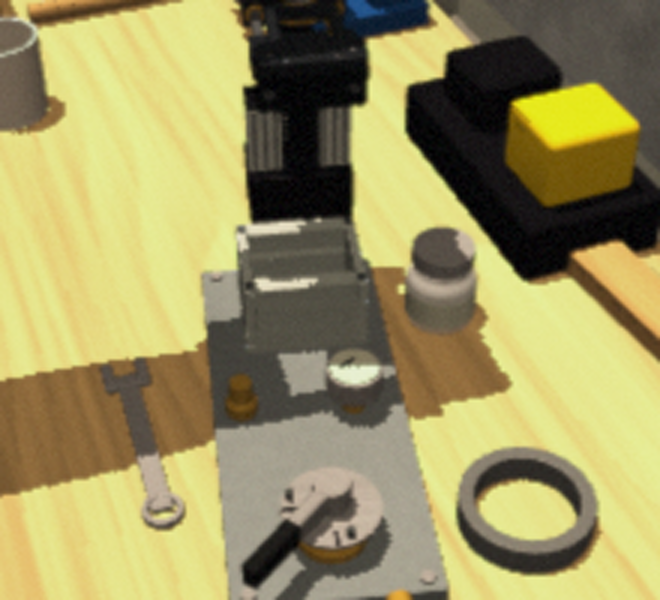

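The picture shows the cassette held upright, its foot ending at about row 218 in the crop, clear of the empty housing. The lever points diagonally from (340,490) to (255,570), half open, and the bystanders are where they were.

```bash
python3 -c "
from plant import manip
print(manip.sign_off())"
```

```text
the job is handed in; nothing more can be done
None
```

I set the bleed valve about half open (roughly 46° by the wrist camera) and let go, then lifted the cassette out by its squeezed catches; it is held upright about 5 cm above the housing, and the job is handed in (no verdict was returned).

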